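# Put the setting block away and hold the offset sensor arm level over its pedestal

## Task

Put the setting block that stands on the pedestal's seat back into its own slot of the wooden case, the empty one whose width and label match it, lowering it fully home before letting go. Then take the cast sensor arm by its balance point, which lies close to the heavy round sensor head, and carry it level to the pedestal: finish while still holding it there, level and still, with the two holes of its foot over the two pins (either way round) and its underside about 25 mm above the pin tips, touching nothing but the gripper. Leave everything else where it is.

Things in the scene. Friction and masses are not known exactly. Their poses are not given: they have to be found in the camera images.
- pedestal: The pedestal: a fixed steel pillar on a small square dark breadboard (125 x 125 mm, its top 18 mm above the table), carrying a flat steel seat 60 x 40 x 8 mm whose top is 76 mm above the table. Two steel pins, 6 mm across and 10 mm high, stand on the seat 16 mm either side of its centre along its long side (x). Origin: under its centre, on the table.
- pin_tips (a point): Midway between the pedestal's two pins at the height of their tips, 86 mm above the table. x runs along the seat's long side through both pins, z is up. Only the pins and the setting block stand higher than the seat.
- block_16_centre (a point): The setting block to put away: a plain steel block 16 x 30 x 50 mm (x, y, z), about 0.19 kg, standing upright on the seat between the pins, its 16 mm thickness (x) along the line of the pins. This point is its centre, 25 mm above its underside. It is gripped across its y faces, 30 mm apart, which are clear of the pins.
- block_16_foot (a point): Centre of the underside of that setting block; same axes.
- case: The fixed wooden case of setting blocks, 178 x 94 mm, rim 25 mm above the table. It holds four grey inserts side by side, 40 mm apart along its long side (x), in any order; each has a pocket 16 mm deep, 2.6 mm wider and longer than its block, and a white label with a black bar as wide as its block is thick. The 10 and 22 mm blocks are home; the 16 and 28 mm pockets are empty. Origin: under its centre.
- slot_16_floor (a point): The 16 mm block's own slot: the centre of the floor of its pocket, 12 mm above the table. The insert's top is 16 mm higher; only the two blocks that are home stand above that (tops 62 mm above the table). x lies along the pocket's 18.6 mm width (and the case's long side), y along its 32.6 mm length, z up.
- balance (a point): The sensor arm's balance point (its centre of mass along its length), in the middle of the bar's height and width, 25 mm above the arm's underside. x runs along the bar from head to foot, z is up. The head's axis is 50 mm towards -x, the foot's centre 110 mm towards +x; 28 mm of plain bar lie between this point and the head, 78 mm towards the foot. Grip the bar here across y, from above.
- foot_under (a point): Centre of the underside of the sensor arm's foot. The arm lies flat on the table, 210 mm long, about 0.48 kg (up to a fifth more or less): a cast aluminium bar 18 mm wide and 22 mm high, 14 to 36 mm above its underside, a dark round head 44 mm across and high at one end, a foot 56 x 40 x 14 mm at the other with two 7.5 mm holes 16 mm either side of this point along x. Axes as for balance.
- block_10_centre (a point): Setting block 10 x 30 x 50 mm, home in its slot: leave it there. Its centre.
- block_22_centre (a point): Setting block 22 x 30 x 50 mm, home in its slot: leave it there. Its centre.
- driver_grip (a point): Black-handled screwdriver 160 mm long lying on the table, 26 mm thick at most, not part of the job. A point in its handle.
- pillar_centre (a point): Spare steel pillar post, 32 mm across at its foot, 50 mm high, standing on the table, not part of the job. Its centre.
- fork_centre (a point): Spare dark clamping fork, 61 x 30 x 7 mm, lying flat on the table, not part of the job. Its centre.
- handheld_centre (a point): Grey handheld meter 173 x 85 x 32 mm lying on the table, not part of the job. Its centre.
- lens_tube_centre (a point): Black lens tube 31 mm across, 30 mm high, standing on the table, not part of the job. Its centre.
- screws_centre (a point): Jar of screws 48 mm across, 55 mm high, standing on the table, not part of the job. Its centre.
There are look-alikes about, which are no part of the job. Of the things that look like the part that bears balance, take the one that is farthest to the robot's right at the start.

How it is judged:
By the outcome, as a careful person would: the job done as asked, in the order asked, and still so for the second after the job is handed in, while the arm keeps its last pose, push and grip.
It also fails if it takes over 69 s, if anything falls off the work surface, if the arm or the gripper's body presses on something with over 40 N, if the wrist force passes 120 N, or if a joint passes its speed limit or range.

## Robot

A 6-joint arm with a two-finger parallel gripper is mounted at the origin on the work surface. World frame = base frame: x ahead of the robot, y to its left, z up, the work surface at z = 0. Lengths are in m, angles in degrees, forces in N, time in s.
With the tool pointing down it reaches from about 0.25 to 0.725 m from the base axis. Payload 9.7 kg.
Tool frame: the origin (TCP) lies midway between the tips of the shut fingers; the grasp point (between the pads) lies bot.grasp_offset behind it (bot.grasp_offset is the distance from the TCP to the grasp point, in m); x points along the fingers, y is the direction in which the jaws open and shut, and the axes are right-handed (so a half turn about x gives the same grasp; the last joint's range is limited). The gripper opens to 85 mm and grips with 20 to 120 N. Pads are 22 mm wide; open, the fingers measure 114 mm over their backs; the gripper's body (76 mm by 85 mm) begins 54 mm behind the grasp point. The pads swing forward as they close: fully open they stand 13 mm farther back than shut.
Start: joints at [75.057, 4.979, 10.078, 95.1, 0, 90], TCP at [0.142, 0.531, 0.231] pointing down, gripper open.
Joint ranges: [-179.16, 179.16], [-48.56, 103.87], [-65.8, 70.77], [-126.05, 130.52], [-82.76, 87.17], [-180, 180]. Speed limits (degrees/s): [127.2, 127.2, 147.25, 180, 180, 180].

## Interface

Orientations are given as [roll, pitch, yaw] about the fixed x, y, z axes, in that order (R = Rz(yaw) Ry(pitch) Rx(roll)).
In Python, from workcell import status, camera, bot gives the robot as it stands.
- The arm moves only by the shell command python3 -m jog 'ROWS' [OPENING] [FORCE]. ROWS is text: rows parted by semicolons, each of 4 numbers parted by spaces: the shift along the tool's x, y, z in mm, then the turn about the tool's x in degrees. A call has exactly 8 rows; each row is the pose to reach, as a shift and turn from the pose commanded when the call began, along the tool's axes at that moment; what a row does not reach only later rows make up. A row lasts 1/8 s, in which the tool goes at most 62.5 mm and 10.7 degrees, less where a joint would pass 70% of its speed; a pose out of reach is approached as far as the arm can. A call with a gripper value outside its range is refused whole. OPENING is the opening, from 0 (shut) to 1 (fully open), set as the call begins (- or left out, the last holds). The fingers move at their own pace and stop on an object; FORCE is the grip in N (left out, the last holds). Time passes only in rows, so rows that repeat a pose let the fingers close, or fill a call up. It gives the time, the measured TCP pose, the force and the opening at its end, in the units of the state.
- status.get_obs(): the state, without advancing time (a new reading comes with each control period).
- camera(name): name is "side" or "top"; returns a dict with "color" (400x640x3 uint8, red, green, blue), "vfov" (degrees; the focal length in pixels is half the picture's height over the tangent of half this angle, whatever the lens; pixels are square), "cx", "cy" (the principal point, pixels), "rvec" (rotation vector, rad) and "tvec" (3), from world to camera coordinates, as OpenCV has them. Camera axes: x right, y down, z forward; pixel columns grow to the right and rows downward; lengths in m; the calibration is good to about 2 mm. A picture is of the moment at which its call begins. There is no depth.
- bot.job_done(): hands the job in, once; it reports no verdict.
The state is a dict: "time": time; "q": joint angles; "qd": joint speeds; "joint_efforts": joint torques, N m; "ee_pos": TCP position; "tcp_rot": TCP orientation; "wrist_force": force on the tool from outside, world axes, zero at the start; "torque": the same for the moment, N m; "opening": finger opening in m.
Only numpy, scipy, OpenCV 4.12 (cv2) and the standard library are available. Lean on these libraries where they do the work, as an engineer would, in place of code of your own. Each camera call takes 0.05 s, during which the arm holds its last target. There are 200 camera calls.

## Working session

There is one attempt and no reset: what is moved stays moved. The work goes in short steps, Python scripts to look and compute and a shell command to move; the robot and the scene stay as the last step left them, time stands still between calls to the robot, and variables do not carry over. Pictures are saved under pics/ and viewed, about 8 in all and at most 12, crops included, and the job is handed in when it is done.

```bash
ls; mkdir -p pics
python3 - <<'E'
from workcell import status,camera,bot
import cv2,numpy as np
print(status.get_obs(),bot.grasp_offset)
for n in("top","side"):
    c=camera(n);cv2.imwrite(f"pics/{n}0.png",c["color"][:,:,::-1])
    print(n,c["vfov"],c["cx"],c["cy"],c["rvec"],c["tvec"],[k for k in c])
E
```

```text
pics
{'time': 0.0, 'q': array([7.50548753e+01, 5.01116505e+00, 1.00351948e+01, 9.50989939e+01,
       1.72688290e-03, 8.99995535e+01]), 'qd': array([ 0.07588038, -0.05193111, -0.02721684, -0.0091368 ,  0.00838515,
       -0.15309324]), 'joint_efforts': array([-6.74991497e-04, -5.20385563e+01,  4.64802468e+01,  1.65107567e-02,
        6.64151401e-08,  2.14134894e-05]), 'ee_pos': array([0.1417764 , 0.53118437, 0.23058907]), 'tcp_rot': array([ -91.3200847 ,   89.92501597, -106.26476405]), 'wrist_force': array([ 0.5379858 ,  0.72805635, -0.05287333]), 'torque': array([ 0.03936839,  0.04279526, -0.00358242]), 'opening': 0.08533082148185539} 0.0187
top 42.52877391189127 319.17836020578267 202.1768074203663 [ 2.15086687 -2.14168976  0.12641307] [0.12293505 0.57309945 1.3112704 ] ['color', 'vfov', 'cx', 'cy', 'rvec', 'tvec']
side 55.67086235753712 317.1649265125531 200.5613132345186 [ 2.07034276 -0.14348771  0.08268935] [-0.54066211  0.1743214   0.94009831] ['color', 'vfov', 'cx', 'cy', 'rvec', 'tvec']
```

View pics/top0.png

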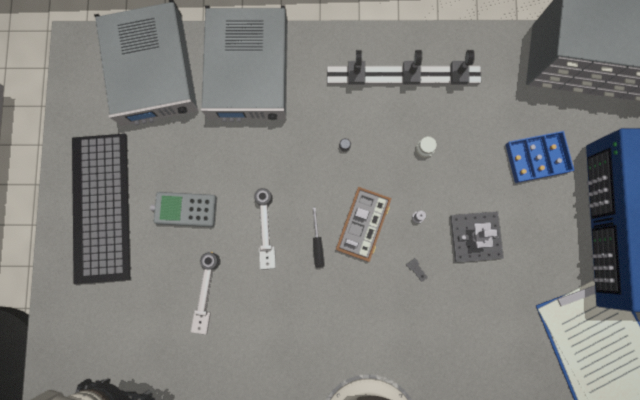

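View pics/side0.png

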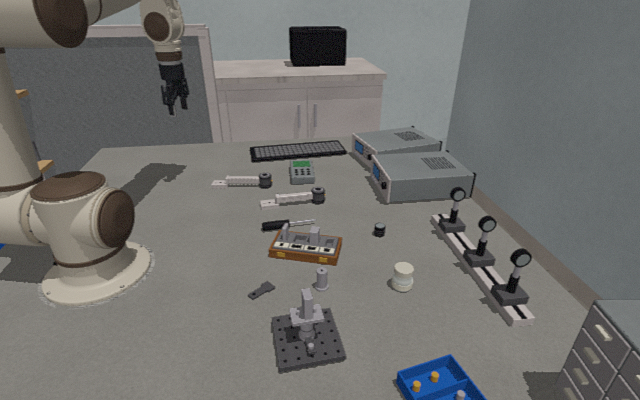

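Top: the right-hand sensor arm has its head at (263,197) and foot at (267,257). The case is at (363,224), the pedestal at (477,237) and the screwdriver at (317,240). Next, enlarged crops.

```bash
cat > h.py <<'E'
import cv2,numpy as np
from scipy.spatial.transform import Rotation as R
from workcell import status,camera,bot
def cal(c):
    f=200/np.tan(np.radians(c["vfov"]/2)); K=np.array([[f,0,c["cx"]],[0,f,c["cy"]],[0,0,1]])
    return K,R.from_rotvec(np.ravel(c["rvec"])).as_matrix(),np.ravel(c["tvec"])
def ray(c,u,v,z):
    K,r,t=cal(c); o=-r.T@t; d=r.T@np.linalg.inv(K)@[u,v,1]
    return (o+d*(z-o[2])/d[2])
def proj(c,P):
    K,r,t=cal(c); p=(K@(r@np.atleast_2d(P).T+t[:,None])).T; return p[:,:2]/p[:,2:]
def crop(c,u0,v0,w,h,s,name,step=10):
    im=cv2.resize(c["color"][v0:v0+h,u0:u0+w,::-1],None,fx=s,fy=s,interpolation=cv2.INTER_CUBIC)
    for u in range(-(-u0//step)*step,u0+w,step):
        x=int((u-u0+.5)*s);cv2.line(im,(x,0),(x,5),(0,0,255),1);cv2.putText(im,str(u),(x-8,15),0,.35,(0,0,255),1)
    for v in range(-(-v0//step)*step,v0+h,step):
        y=int((v-v0+.5)*s);cv2.line(im,(0,y),(5,y),(0,0,255),1);cv2.putText(im,str(v),(6,y+4),0,.35,(0,0,255),1)
    cv2.imwrite(f"pics/{name}.png",im)
E
python3 - <<'E'
from h import *
c=camera("top");s=camera("side")
import pickle;pickle.dump((c,s),open("c0.pkl","wb"))
# composite: top case+pedestal, top arm
crop(c,335,185,172,85,4.6,"a"); crop(c,245,180,35,95,6,"b",5); crop(s,255,180,95,185,4,"d")
E
python3 -c "
import cv2,numpy as np
b=cv2.imread('pics/b.png');d=cv2.imread('pics/d.png')[:600]
d=cv2.imread('pics/d.png');print(b.shape,d.shape)
h=max(b.shape[0],d.shape[0]);o=np.zeros((h,b.shape[1]+d.shape[1],3),np.uint8);o[:b.shape[0],:b.shape[1]]=b;o[:d.shape[0],b.shape[1]:]=d
cv2.imwrite('pics/bd.png',o[:600])"
```

```text
(570, 210, 3) (740, 380, 3)
```

View pics/a.png

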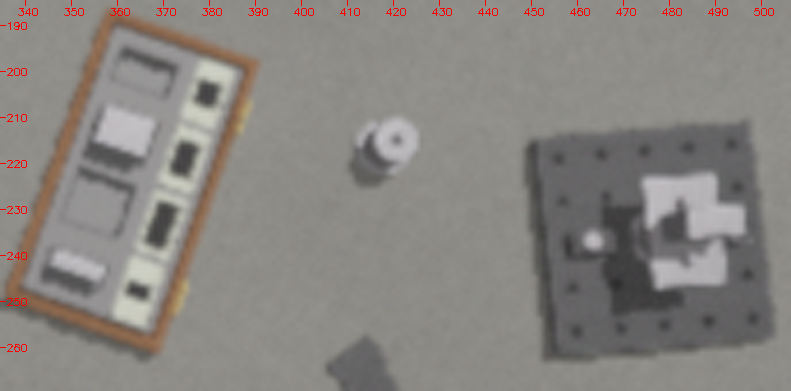

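View pics/bd.png

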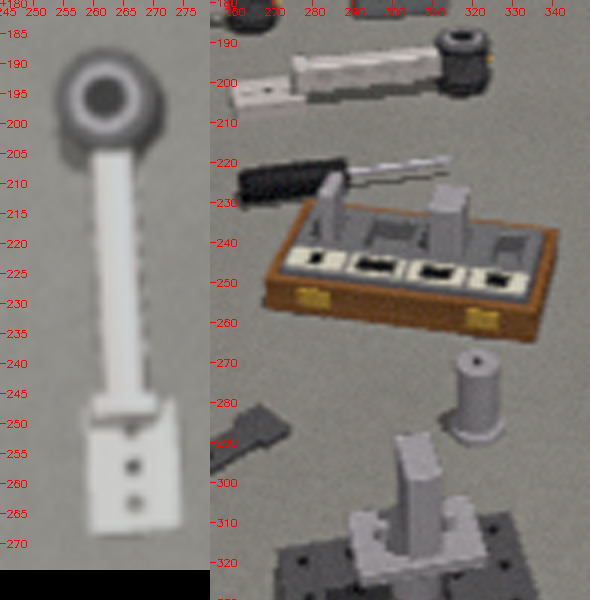

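Reading: the 16 mm slot is the far-end narrow empty pocket, centred near (366,200); the order from far to near is 16 (empty), 22, 28 (empty), 10. The block top is near (491,233), seated with its long side roughly along world x. Next I fit models to the edges in both cameras.

```bash
cat > fit.py <<'E'
from h import *
import pickle
from scipy.optimize import minimize,least_squares
c,s=pickle.load(open("c0.pkl","rb"))
def grad(c):
    g=cv2.GaussianBlur(c["color"].astype(np.float32),(0,0),.7)
    return np.sqrt(sum(cv2.Sobel(g,cv2.CV_32F,a,b,ksize=3)**2 for a,b in((1,0),(0,1))).sum(2))
G={id(k):grad(k) for k in(c,s)}
def T(p,P): 
    a=p[2];P=np.atleast_2d(P);return np.c_[P[:,0]*np.cos(a)-P[:,1]*np.sin(a)+p[0],P[:,0]*np.sin(a)+P[:,1]*np.cos(a)+p[1],P[:,2]]
def rect(w,h,z,x=0,y=0):
    q=np.array([[-w,-h],[w,-h],[w,h],[-w,h]])/2; t=np.linspace(0.05,.95,20)[:,None]
    return np.vstack([np.c_[(q[i]*(1-t)+q[(i+1)%4]*t)+[x,y],np.full(20,z)] for i in range(4)])
def seg(a,b): t=np.linspace(0.03,.97,30)[:,None];return np.array(a)*(1-t)+np.array(b)*t
def circ(r,z,x=0): t=np.linspace(0,2*np.pi,40);return np.c_[x+r*np.cos(t),r*np.sin(t),0*t+z]
def score(p,M,k):
    uv=proj(k,T(p,M)).astype(np.float32);return np.mean(cv2.remap(G[id(k)],uv[None,:,0],uv[None,:,1],cv2.INTER_LINEAR))
def refine(p0,obs):
    f=lambda d:-sum(score(p0+d*[.001,.001,.01],M,k) for M,k in obs)
    r=min((minimize(f,np.array(d0),method="Nelder-Mead",options=dict(initial_simplex=np.array(d0)+np.array([[0,0,0],[2,0,0],[0,2,0],[0,0,2]]))) for d0 in([0,0,0],[2,2,0],[-2,-2,0],[2,-2,1],[-2,2,-1])),key=lambda r:r.fun)
    return p0+r.x*[.001,.001,.01],-r.fun
def picks(p0,W,uv,k): return least_squares(lambda p:(proj(k,T(p,W))-uv).ravel(),p0)
E
python3 - <<'E'
from fit import *
a=lambda l:np.array(l)/4.6+[334.5,184.5]
def init(W,uv,z):
    P=np.array([ray(c,u,v,z) for u,v in uv]);m=P.mean(0);return P,m
cq=a([(108,10),(260,62),(155,352),(5,290)]); P,m=init(0,cq,.025);print("case sides",[np.linalg.norm(P[i]-P[(i+1)%4]).round(4) for i in range(4)],m)
d=P[0]-P[3];pc=np.array([m[0],m[1],np.arctan2(d[1],d[0])])
sq=a([(643,177),(715,173),(727,283),(652,290)]);P,m=init(0,sq,.076);print("seat",[np.linalg.norm(P[i]-P[(i+1)%4]).round(4) for i in range(4)],m)
d=P[0]-P[3];ps=np.array([m[0],m[1],np.arctan2(d[1],d[0])])
bt=a([(690,205),(742,203),(745,234),(693,238)]);P,m=init(0,bt,.126);print("block top",[np.linalg.norm(P[i]-P[(i+1)%4]).round(4) for i in range(4)],m)
pb=np.array([m[0],m[1],ps[2]])
b=lambda u,v:(u/6+244.5,v/6+179.5)
H=ray(c,*b(106,97),.044);F=ray(c,*b(134,485),.014)
print("head",H,"foot",F,np.linalg.norm((H-F)[:2]))
d=F-H;w=np.arctan2(d[1],d[0]);pa=np.array([*(H+d*50/160)[:2],w])
slots=[rect(18.6e-3,32.6e-3,.028,.06)]  # y offset unknown, skip
rim=rect(.178,.094,.025)
for n,p,obs in(("case T",pc,[(rim,c)]),("case S",pc,[(rim,s)]),("case TS",pc,[(rim,c),(rim,s)]),
 ("seat T",ps,[(rect(.06,.04,.076),c)]),("board T",ps,[(rect(.125,.125,.018),c)]),("board S",ps,[(rect(.125,.125,.018),s)]),("seat S",ps,[(rect(.06,.04,.076),s)]),
 ("block T",pb,[(rect(.016,.03,.126),c)]),("block S",pb,[(rect(.016,.03,.126),s)])):
    r,v=refine(p,obs);print(n,p.round(4),r.round(4),np.degrees(r[2]).round(2),round(v))
bar=np.vstack([seg([-.028,e*.009,.036],[.078,e*.009,.036]) for e in(1,-1)])
foot=rect(.056,.04,.014,.11)[:60];foot=rect(.056,.04,.014,.11);hd=circ(.022,.044,-.05)
for n,o in(("arm T",[(bar,c),(foot,c),(hd,c)]),("arm S",[(bar,s),(foot,s)]),("arm TS",[(bar,c),(foot,c),(hd,c),(bar,s)])):
    r,v=refine(pa,o);print(n,pa.round(4),r.round(4),np.degrees(r[2]).round(2),round(v))
E
```

```text
case sides [np.float64(0.0924), np.float64(0.1775), np.float64(0.0919), np.float64(0.1724)] [0.51925828 0.00909144 0.025     ]
seat [np.float64(0.0396), np.float64(0.0605), np.float64(0.0411), np.float64(0.062)] [ 0.48647147 -0.28930582  0.076     ]
block top [np.float64(0.0274), np.float64(0.0164), np.float64(0.0274), np.float64(0.0174)] [ 0.48860705 -0.29179989  0.126     ]
head [0.58862148 0.2750905  0.044     ] foot [0.42053128 0.26314204 0.014     ] 0.16851433489319312
case T [ 0.5193  0.0091 -0.3519] [ 0.5182  0.0097 -0.3432] -19.67 159
case S [ 0.5193  0.0091 -0.3519] [ 0.5257  0.0403 -0.5601] -32.09 257
case TS [ 0.5193  0.0091 -0.3519] [ 0.5182  0.01   -0.3399] -19.48 330
seat T [ 0.4865 -0.2893  0.0446] [ 0.4864 -0.2897  0.0723] 4.14 363
board T [ 0.4865 -0.2893  0.0446] [ 0.4833 -0.2823  0.0943] 5.4 172
board S [ 0.4865 -0.2893  0.0446] [ 0.4827 -0.2869  0.0735] 4.21 176
seat S [ 0.4865 -0.2893  0.0446] [ 0.4855 -0.2923  0.0858] 4.92 241
block T [ 0.4886 -0.2918  0.0446] [ 0.4883 -0.2908  0.0578] 3.31 347
block S [ 0.4886 -0.2918  0.0446] [ 0.4869 -0.2886  0.0795] 4.55 184
arm T [ 0.5361  0.2714 -3.0706] [ 0.5385  0.2715 -3.0704] -175.92 705
arm S [ 0.5361  0.2714 -3.0706] [ 0.5388  0.2713 -3.0967] -177.43 500
arm TS [ 0.5361  0.2714 -3.0706] [ 0.5386  0.2717 -3.069 ] -175.84 994
```

Run:
```python
from fit import *
se,bl,bd=rect(.06,.04,.076),rect(.016,.03,.126),rect(.125,.125,.018)
p,v=refine(np.array([.4865,-.29,.075]),[(se,c),(bl,c),(se,s),(bl,s)]);print("ped joint",p.round(4),np.degrees(p[2]))
for k in(c,s):
    q,v=refine(p,[(se,k),(bl,k)]);print("  per cam",q.round(4),np.degrees(q[2]))
pc=np.array([.5182,.01,-.34])
rim=rect(.178,.094,.025)
# pocket y offset from picked centre
m=ray(c,366.0,200.15,.028);d=m[:2]-pc[:2];a=pc[2];x,y=d@[np.cos(a),np.sin(a)],d@[-np.sin(a),np.cos(a)];print("pocket local",x,y)
best=[]
for yo in np.arange(.008,.026,.001):
    M=[]
    for k in(c,s):
        M+=[(rim,k),(rect(.0186,.0326,.028,.06,yo),k),(rect(.0306,.0326,.028,-.02,yo),k),(rect(.022,.03,.062,.02,yo),k),(rect(.01,.03,.062,-.06,yo),k)]
    q,v=refine(pc,M);best.append((v,yo,q))
    for i,k in((0,c),(1,s)):
        q2,v2=refine(pc,M[i*5:i*5+5]);best[-1]+=((v2,q2),)
for i in(0,3,4):
    b=max(best,key=lambda b:b[i] if i==0 else b[i][0]); q=b[2] if i==0 else b[i][1];
    print(["both",0,0,"T","S"][i],b[1].round(4),q.round(4),np.degrees(q[2]),"slot",T(q,[.06,b[1],0])[0])
b=max(best,key=lambda b:b[0])
pa=np.array([.5386,.2717,-3.069])
out=[]
for k,u0,v0,w,h,sc in((c,335,180,170,85,4.6),(s,258,175,140,185,0)):
    if sc==0:sc=3.2;w=100
    im=cv2.resize(k["color"][v0:v0+h,u0:u0+w,::-1],None,fx=sc,fy=sc,interpolation=cv2.INTER_CUBIC)
    for P,L,col in((p,[se,bl],(0,0,255)),(b[2],[rim,rect(.0186,.0326,.028,.06,b[1]),rect(.022,.03,.062,.02,b[1]),rect(.01,.03,.062,-.06,b[1])],(0,255,0)),(pa,[rect(.056,.04,.014,.11),circ(.022,.044,-.05)],(255,0,255))):
        for M in L:
            for u,v in (proj(k,T(P,M))-[u0-.5,v0-.5])*sc: cv2.circle(im,(int(u),int(v)),0,col,-1)
    out.append(im)
cv2.imwrite("pics/ov1.png",out[0]);cv2.imwrite("pics/ov2.png",out[1])
```

```text
ped joint [ 0.4865 -0.2902  0.0626] 3.584034672747822
  per cam [ 0.4873 -0.2905  0.0805] 4.614858036132407
  per cam [ 0.486  -0.2884  0.0555] 3.1781831452542844
pocket local 0.06087920390497032 0.012692359183723233
both 0.008 [ 0.519   0.0181 -0.4585] -26.269728827057598 slot [ 0.57638133 -0.0012396   0.        ]
T 0.012 [ 0.5191  0.0097 -0.3465] -19.85077736606777 slot [0.57963019 0.00060486 0.        ]
S 0.008 [ 0.5177  0.0159 -0.3664] -20.99425262980651 slot [0.57658845 0.00184887 0.        ]
```

View pics/ov1.png

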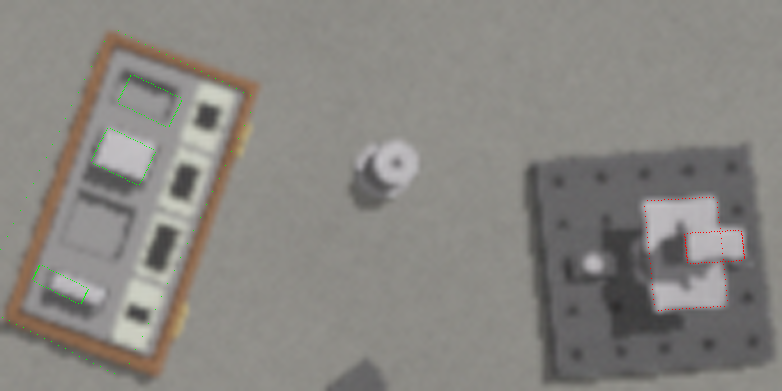

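View pics/ov2.png

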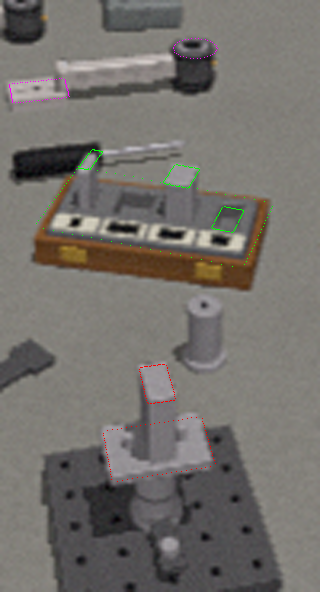

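```bash
cat >> h.py <<'E'
def go(xyz,yaw=None):
    """tool-frame shift (mm) and turn for TCP target; yaw = world angle wanted for the jaw (tool y) axis, mod 180"""
    o=status.get_obs(); r=R.from_euler("xyz",o["tcp_rot"],degrees=True).as_matrix(); p=np.array(o["ee_pos"])
    d=r.T@(np.array(xyz)-p)*1000; j=np.degrees(np.arctan2(r[1,1],r[0,1])); t=0
    if yaw is not None: t=-((yaw-j+90)%180-90)   # tool x points down
    print("pos",p.round(4),"jaw",round(j,2),"tilt",np.degrees(np.arccos(-r[2,0])).round(2),"q6",o["q"][5].round(1),"F",np.round(o["wrist_force"],1),"M",np.round(o["torque"],2),"open",round(o["opening"],4),"t",o["time"],"\n  SHIFT",d.round(1),"TURN",round(t,2))
E
python3 - <<'E'
from fit import *
go([.487,-.2905,.19],94.3)
o=status.get_obs();print(R.from_euler("xyz",o["tcp_rot"],degrees=True).as_matrix().round(3))
rim=rect(.178,.094,.025)
pc=np.array([.5191,.0097,-.3465])
for yo in(.010,.012,.014):
  for k,n in((c,"T"),(s,"S")):
    M=[(rect(.0186,.0326,.028,.06,yo),k),(rect(.0306,.0326,.028,-.02,yo),k),(rect(.022,.03,.062,.02,yo),k),(rect(.01,.03,.062,-.06,yo),k),(rim,k)]
    f=lambda d:-sum(score(pc+d*[.001,.001,.01],m,k) for m,k in M)+60*(d[2]/3)**2
    r=min((minimize(f,x0,method="Nelder-Mead") for x0 in np.random.default_rng(0).normal(0,1.5,(8,3))),key=lambda r:r.fun)
    q=pc+r.x*[.001,.001,.01];print(yo,n,round(-r.fun),q.round(4),np.degrees(q[2]).round(2),"slot",T(q,[.06,yo,0])[0][:2].round(4))
E
```

```text
pos [0.1418 0.5313 0.2308] jaw 75.06 tilt 0.05 q6 90.0 F [-1.2 -0.2 -0.6] M [ 0.07 -0.02 -0.06] open 0.0851 t 0.2 
  SHIFT [  41.5 -704.9  545.4] TURN -19.24
[[-0.     0.258  0.966]
 [-0.001  0.966 -0.258]
 [-1.    -0.001  0.   ]]
0.01 T 871 [ 0.5196  0.0111 -0.3473] -19.9 slot [5.794e-01 1.000e-04]
0.01 S 1027 [ 0.5176  0.0148 -0.3502] -20.07 slot [0.5773 0.0036]
0.012 T 887 [ 0.5191  0.0096 -0.3473] -19.9 slot [5.796e-01 5.000e-04]
0.012 S 1020 [ 0.5168  0.0129 -0.3498] -20.04 slot [0.5773 0.0036]
0.014 T 880 [ 0.5187  0.0083 -0.3458] -19.81 slot [0.5799 0.0012]
0.014 S 1014 [ 0.5163  0.0109 -0.3489] -19.99 slot [0.5774 0.0036]
```

```bash
python3 -m jog '0 -15 12 -1;0 -50 39 -3;0 -98 76 -5;0 -146 113 -8;0 -194 150 -10;0 -242 187 -13;0 -285 221 -16;0 -320 248 -19.2' 0.65 40
python3 -m jog '0 -40 31 0;0 -88 68 0;0 -136 105 0;0 -184 142 0;0 -232 180 0;0 -280 217 0;0 -325 252 0;0 -340 263 0'; python3 -c "
from h import *
go([.4867,-.2895,.17],94.2)"
```

```text
time: 1.2
ee_pos: [0.2992, 0.1564, 0.2314]
tcp_rot: [17.6, 90.0, 21.9]
wrist_force: [1.1, 0.0, -0.4]
opening: 0.0553
time: 2.2
ee_pos: [0.5876, -0.1637, 0.2295]
tcp_rot: [166.7, 89.9, 170.9]
wrist_force: [0.0, 0.1, 0.1]
opening: 0.0556
pos [ 0.5876 -0.1637  0.2295] jaw 94.14 tilt 0.12 q6 -19.7 F [0.  0.1 0.1] M [ 0.   -0.    0.02] open 0.0556 t 2.2 
  SHIFT [  59.6 -118.2 -109.6] TURN -0.06
```

```bash
python3 -m jog '5 -12 -11 0;15 -35 -32 0;25 -60 -55 0;35 -85 -78 0;45 -105 -98 0;52 -116 -108 0;60 -118 -110 0;60 -118 -110 0'
python3 - <<'E'
from h import *
go([.4867,-.2895,.097],94.2)
c=camera("top");s=camera("side")
crop(c,445,185,75,80,5,"e1");crop(s,255,210,95,150,4,"e2")
a=cv2.imread("pics/e1.png");b=cv2.imread("pics/e2.png");o=np.zeros((600,760,3),np.uint8);o[:a.shape[0],:375]=a;o[:600,380:760]=b
cv2.imwrite("pics/e.png",o)
E
```

```text
time: 3.2
ee_pos: [0.4855, -0.2865, 0.1707]
tcp_rot: [129.6, 90.0, 133.9]
wrist_force: [-0.5, 0.1, -0.1]
opening: 0.0555
pos [ 0.4855 -0.2865  0.1707] jaw 94.28 tilt 0.05 q6 -34.8 F [-0.5  0.1 -0.1] M [ 0.03  0.   -0.02] open 0.0555 t 3.2 
  SHIFT [73.7 -3.2  1. ] TURN 0.08
```

View pics/e.png

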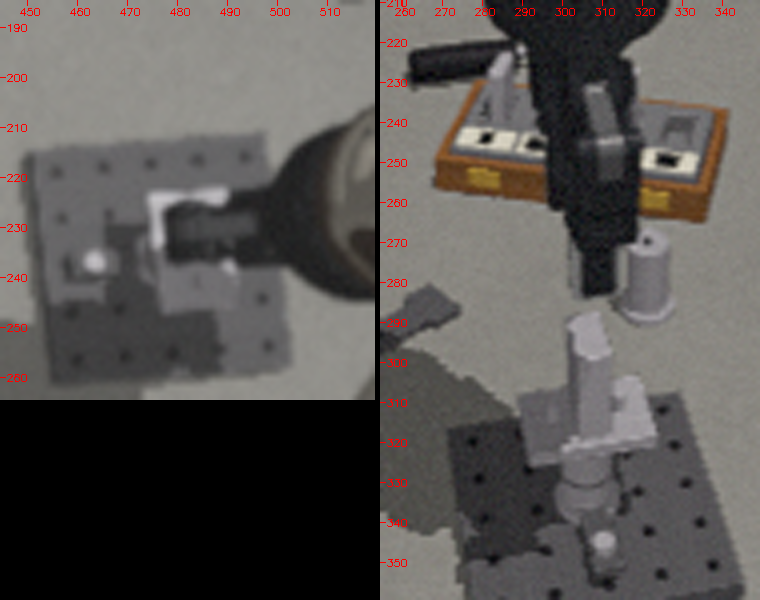

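Side view: near fingertip centred at (309.7,283); block top around (307,291). Compare that with the projection of the known TCP to calibrate.

Run:
```python
from fit import *
j=np.array([np.cos(np.radians(94.2)),np.sin(np.radians(94.2)),0])
t=np.array([.4855,-.2865,.1707])
for off in(.028,.04):
  for sg in(-1,1): print(off,sg,proj(s,t+sg*off*j+[0,0,.005]).round(1), proj(c,t+sg*off*j+[0,0,.005]).round(1))
bl=[.486,-.2884,.126];print("block S-fit center proj",proj(s,bl))
print("px/m along x",proj(s,[[.49,-.29,.126],[.5,-.29,.126]]))
```

```text
0.028 -1 [[308.4 282. ]] [[507.  231.2]]
0.028 1 [[302.5 261.8]] [[483.  232.9]]
0.04 -1 [[309.7 286.7]] [[512.2 230.9]]
0.04 1 [[301.4 257.8]] [[477.8 233.3]]
block S-fit center proj [[306.19065467 293.70896005]]
px/m along x [[308.48439476 294.10568776]
 [313.95807822 293.5716611 ]]
```

```bash
python3 -m jog '5 -4 0 0;18 -4 0 0;32 -4 0 0;46 -4 0 0;58 -4 0 0;67 -4 0 0;72 -4 0 0;73.7 -4 0 0'
python3 -m jog '0 0 0 0;0 0 0 0;0 0 0 0;0 0 0 0;0 0 0 0;0 0 0 0;0 0 0 0;0 0 0 0' 0 50; python3 -c "
from h import *
go([.4858,-.2905,.097],94.2)"
```

```text
time: 4.3
ee_pos: [0.4858, -0.2911, 0.0975]
tcp_rot: [-67.8, 90.0, -63.5]
wrist_force: [-0.7, 0.2, -0.6]
opening: 0.0558
time: 5.3
ee_pos: [0.4861, -0.2912, 0.0982]
tcp_rot: [-32.2, 89.9, -28.0]
wrist_force: [0.6, 0.1, 5.0]
opening: 0.0292
pos [ 0.4861 -0.2912  0.0982] jaw 94.26 tilt 0.06 q6 -35.2 F [0.6 0.1 5. ] M [0.1  0.04 0.  ] open 0.0292 t 5.3 
  SHIFT [ 1.2  0.7 -0.2] TURN 0.06
```

```bash
python3 -m jog '-4 0 0 0;-12 0 0 0;-24 0 0 0;-38 0 0 0;-50 0 0 0;-58 0 0 0;-62 0 0 0;-62 0 0 0'; python3 -c "
from h import *
go([.5778,.0015,.160],70.1)"
```

```text
time: 6.3
ee_pos: [0.4858, -0.2911, 0.1596]
tcp_rot: [-48.0, 90.0, -43.8]
wrist_force: [-0.4, -0.6, -2.3]
opening: 0.0293
pos [ 0.4858 -0.2911  0.1596] jaw 94.26 tilt 0.0 q6 -35.2 F [-0.4 -0.6 -2.3] M [ 0.01 -0.03 -0.05] open 0.0293 t 6.3 
  SHIFT [ -0.4 285.  113.4] TURN 24.16
```

```bash
python3 -m jog '0 10 4 1;0 35 14 3;0 70 28 6;0 110 44 9;0 150 60 12;0 190 75 16;0 225 89 20;0 250 99 24.2'
python3 -c "
from h import *
go([.5778,.0015,.120],70.1)"
```

```text
time: 7.3
ee_pos: [0.566, -0.0321, 0.1592]
tcp_rot: [176.0, 90.0, 155.9]
wrist_force: [0.5, 0.3, -1.4]
opening: 0.0291
pos [ 0.566  -0.0321  0.1592] jaw 69.96 tilt 0.04 q6 16.8 F [ 0.5  0.3 -1.4] M [-0.   -0.02  0.  ] open 0.0291 t 7.3 
  SHIFT [39.2 35.6 -0.4] TURN -0.14
```

```bash
python3 -m jog '0 5 0 0;0 15 0 0;0 26 0 0;8 33 -0.4 0;25 35.6 -0.4 0;50 35.6 -0.4 0;72 35.6 -0.4 0;86 35.6 -0.4 0'
python3 -m jog '0 0 0 0;0 0 0 0;0 0 0 0;0 0 0 0;0 0 0 0;0 0 0 0;0 0 0 0;0 0 0 0'
python3 - <<'E'
from h import *
go([.5778,.0015,.074],70.1)
c=camera("top");s=camera("side")
import pickle;pickle.dump((c,s),open("c1.pkl","wb"))
crop(c,335,185,60,75,6,"e1");crop(s,265,205,85,65,5,"e2")
a=cv2.imread("pics/e1.png");b=cv2.imread("pics/e2.png");o=np.zeros((450,790,3),np.uint8);o[:450,:360]=a;o[:325,365:790]=b
cv2.imwrite("pics/f.png",o)
E
```

```text
time: 8.3
ee_pos: [0.5768, -0.0011, 0.0713]
tcp_rot: [-158.7, 89.9, -178.6]
wrist_force: [-0.4, -0.4, -2.3]
opening: 0.0295
time: 9.3
ee_pos: [0.5777, -0.0008, 0.0736]
tcp_rot: [-150.2, 90.0, -170.2]
wrist_force: [-0.2, 0.6, -1.0]
opening: 0.0295
pos [ 0.5777 -0.0008  0.0736] jaw 70.06 tilt 0.0 q6 19.9 F [-0.2  0.6 -1. ] M [ 0.02  0.01 -0.01] open 0.0295 t 9.3 
  SHIFT [-0.4  2.2 -0.7] TURN -0.04
```

View pics/f.png

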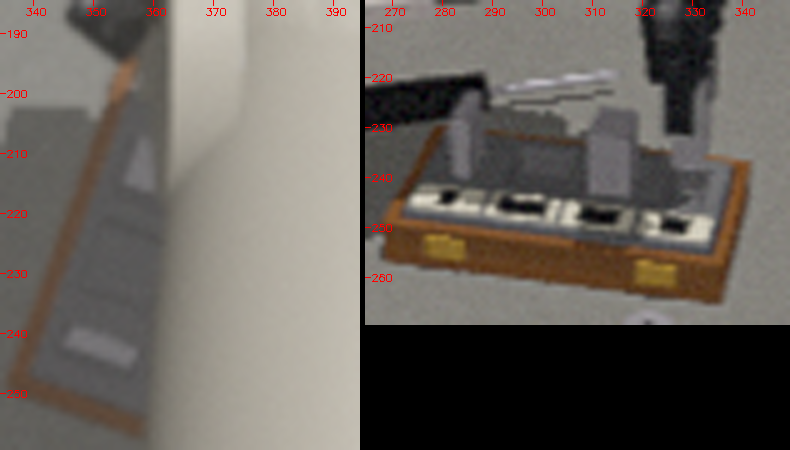

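Only the side camera sees the slot now (block at about (330,240) px). I'll take one enlarged, stretched crop with the predicted block and pocket overlaid.

Run:
```python
from fit import *
c0,s0=c,s
c1,s1=pickle.load(open("c1.pkl","rb"))
u0,v0,w,h,sc=300,205,50,60,10
def view(k,draw):
    im=np.clip(k["color"][v0:v0+h,u0:u0+w,::-1].astype(float)*1.6-30,0,255).astype(np.uint8)
    im=cv2.resize(im,None,fx=sc,fy=sc,interpolation=cv2.INTER_CUBIC)
    for M,col in draw:
        for u,v in (proj(k,M)-[u0-.5,v0-.5])*sc: cv2.circle(im,(int(u),int(v)),0,col,-1)
    return im[:, :400] if 0 else im
p=np.array([.5777,-.0008,np.radians(-19.94)]);zb=.0736-.0222
blk=np.vstack([T(p,rect(.016,.03,zb)),T(p,rect(.016,.03,zb+.05))]+[T(p,seg([a*.008,b*.015,zb],[a*.008,b*.015,zb+.05])) for a in(1,-1) for b in(1,-1)])
pk=T([.5774,.0036,np.radians(-20)],rect(.0186,.0326,.028))
a=view(s1,[(blk,(0,0,255))]);b=view(s0,[(pk,(0,255,0))])
cv2.imwrite("pics/g.png",np.hstack([a[:, 100:500],b[:,100:500]]))
```

```text
(no output)
```

View pics/g.png

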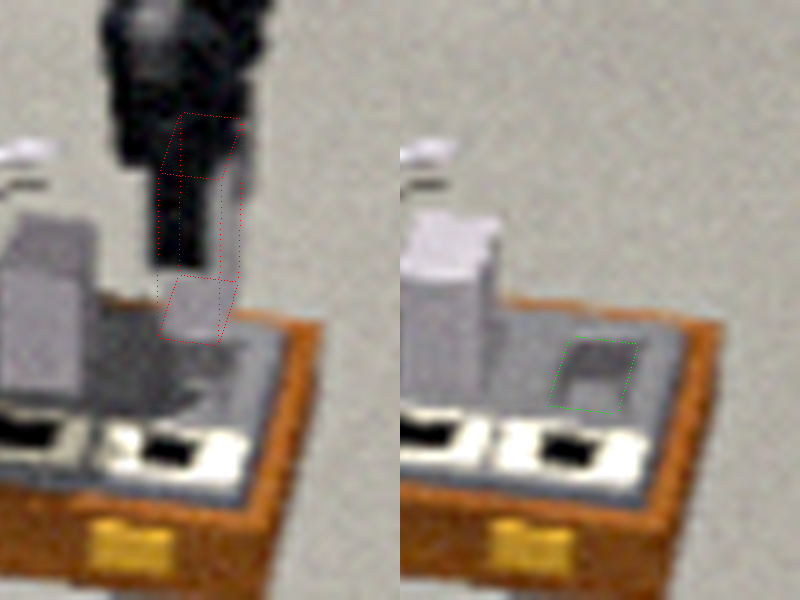

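Run:
```python
from fit import *
c1,s1=pickle.load(open("c1.pkl","rb"))
g=lambda k:k["color"].mean(2)
p=np.array([.5777,-.0008,np.radians(-19.94)]);zb=.0736-.0222
print("block front-bottom pred",proj(s1,T(p,[[-.008,-.015,zb],[.008,-.015,zb]])).round(2))
print("s1 rows 232-246 cols 327-331\n",g(s1)[232:246,327:332].round(0))
q=np.array([.5774,.0036,np.radians(-20)])
print("pocket pred corners",proj(s,T(q,[[-.0093,-.0163,.028],[.0093,-.0163,.028],[.0093,.0163,.028],[-.0093,.0163,.028]])).round(2))
print("s0 rows 235-250 cols 325-336\n",g(s)[235:250,322:336].round(0))
q=np.array([.5796,.0005,np.radians(-20)])
print("T pocket pred",proj(c,T(q,[[-.0093,-.0163,.028],[.0093,-.0163,.028],[.0093,.0163,.028],[-.0093,.0163,.028]])).round(2))
```

```text
block front-bottom pred [[325.21 238.36]
 [331.35 239.09]]
s1 rows 232-246 cols 327-331
 [[111. 109. 101.  93. 111.]
 [110. 109. 111. 110. 112.]
 [108. 108. 111. 111. 109.]
 [109. 104. 114. 108. 109.]
 [108. 110. 108. 110. 114.]
 [110. 109. 110. 113. 109.]
 [ 96. 109. 121. 120. 111.]
 [ 73.  79.  77.  82.  78.]
 [ 66.  72.  70.  81.  70.]
 [ 65.  79.  78.  74.  75.]
 [ 71.  75.  82.  78.  74.]
 [ 62.  84.  99. 101.  93.]
 [ 68.  62.  66.  89.  95.]
 [ 61.  67.  83. 110. 101.]]
pocket pred corners [[324.17 245.07]
 [331.2  245.94]
 [333.38 238.92]
 [326.53 238.1 ]]
s0 rows 235-250 cols 325-336
 [[ 94.  97.  99. 100. 100. 101. 112. 120. 123. 125. 127. 129. 126. 128.]
 [106. 104. 107. 105. 105. 100. 101. 105. 100.  96.  99. 102. 104. 104.]
 [108. 110. 104. 107. 109. 103. 104. 105. 110. 106. 107. 104. 109. 107.]
 [109. 107. 105. 108. 107. 109. 120. 114. 113. 116. 110. 110. 103. 108.]
 [106. 112. 106. 104.  97.  87.  73.  81.  79.  84.  80.  83.  92. 107.]
 [110. 109. 110. 105.  91.  70.  72.  76.  71.  72.  72.  85. 106. 112.]
 [108. 106. 105.  98.  78.  70.  73.  74.  74.  71.  68.  81. 110. 109.]
 [106. 108. 102.  94.  72.  74.  72.  74.  74.  74.  80.  95. 110. 108.]
 [106. 113. 105.  91.  77.  97. 103. 100.  97.  90.  89.  99. 112. 110.]
 [105. 105. 100.  88.  87. 109. 111. 107. 108.  98.  84. 109. 107. 104.]
 [105. 103. 103.  93.  93. 109. 107. 110. 107. 101.  91. 107. 110. 102.]
 [108. 110. 110. 112. 113. 111. 102. 105. 105. 106.  97. 104. 108.  99.]
 [175. 170. 156. 150. 134. 129. 111. 108. 107. 108. 111. 110. 111.  92.]
 [196. 175. 100.  88.  88. 101. 139. 151. 146. 171. 170. 151. 125.  89.]
 [197. 172.  74.  26.  22.  37.  53.  81. 145. 193. 196. 192. 157.  86.]]
T pocket pred [[371.08 205.62]
 [373.43 199.07]
 [361.82 194.87]
 [359.45 201.4 ]]
```

Run:
```python
from fit import *
a=np.radians(-19.9);base=np.array([.5182,.0112,a]);yo=.012
parts=dict(p16=rect(.0186,.0326,.028,.06,yo),p28=rect(.0306,.0326,.028,-.02,yo),b22=rect(.022,.03,.062,.02,yo),b10=rect(.01,.03,.062,-.06,yo),rim=rect(.178,.094,.025),
 bars=np.vstack([rect(w,.012,.028,x,-.02) for w,x in((.016,.06),(.022,.02),(.028,-.02),(.01,-.06))]))
for n,M in parts.items():
    for k,nm in((c,"T"),(s,"S")):
        g=[(score(base+[dx,dy,0],M,k),dx,dy) for dx in np.arange(-.004,.0041,.0005) for dy in np.arange(-.006,.0061,.0005)]
        g.sort(reverse=True);top=np.array(g[:5]);print(n,nm,"shift mm",(top[0,1:]*1000).round(1),"top5 mean",(top[:,1:].mean(0)*1000).round(1),"score",top[0,0].round(0),top[4,0].round(0))
```

```text
p16 T shift mm [ 2. -3.] top5 mean [ 1.8 -3.3] score 151.0 150.0
p16 S shift mm [-4. -6.] top5 mean [-3. -6.] score 154.0 150.0
p28 T shift mm [ 1.  -4.5] top5 mean [-0.2 -0.2] score 110.0 110.0
p28 S shift mm [-2.5 -1. ] top5 mean [-2.7 -0.6] score 139.0 139.0
b22 T shift mm [ 0.5 -0.5] top5 mean [ 0.6 -0.3] score 273.0 271.0
b22 S shift mm [-1.   2.5] top5 mean [-1.2  2.4] score 170.0 169.0
b10 T shift mm [ 0.5 -1. ] top5 mean [ 0.4 -0.7] score 249.0 246.0
b10 S shift mm [-1.5  2.5] top5 mean [-1.3  2.6] score 423.0 421.0
rim T shift mm [-4.  6.] top5 mean [-3.9  2.7] score 163.0 159.0
rim S shift mm [1.5 5.5] top5 mean [1.9 5.8] score 186.0 185.0
bars T shift mm [-1. -6.] top5 mean [-0.9 -5.8] score 430.0 423.0
bars S shift mm [-2.5 -1. ] top5 mean [-2.3 -0.9] score 511.0 507.0
```

```bash
python3 -c "
from h import *
go([.577,.002,.054],70.1)"
```

```text
pos [ 0.5777 -0.0008  0.0736] jaw 70.06 tilt 0.0 q6 19.9 F [-0.6 -0.6 -1.8] M [-0.04  0.07 -0.01] open 0.0292 t 9.4 
  SHIFT [19.6  2.4 -1.6] TURN -0.04
```

```bash
python3 -m jog '1 2.4 -1.6 0;5 2.4 -1.6 0;10 2.4 -1.6 0;14 2.4 -1.6 0;18 2.4 -1.6 0;19.6 2.4 -1.6 0;19.6 2.4 -1.6 0;19.6 2.4 -1.6 0'
python3 -m jog '1 0 0 0;2 0 0 0;3 0 0 0;4 0 0 0;5 0 0 0;6 0 0 0;7 0 0 0;7 0 0 0'
python3 -c "
from h import *
go([.577,.002,.0342],70.1)"
```

```text
time: 10.4
ee_pos: [0.5771, 0.002, 0.0542]
tcp_rot: [18.5, 90.0, -1.5]
wrist_force: [0.2, 0.2, -1.8]
opening: 0.0293
time: 11.4
ee_pos: [0.5774, 0.0019, 0.0498]
tcp_rot: [16.3, 89.9, -3.6]
wrist_force: [-7.8, 0.3, 18.2]
opening: 0.0288
pos [0.5774 0.0019 0.0498] jaw 70.06 tilt 0.13 q6 20.1 F [-7.8  0.3 18.2] M [-0.14  1.85 -0.1 ] open 0.0288 t 11.4 
  SHIFT [15.6 -0.1 -0.4] TURN -0.04
```

Contact at TCP z 0.050, which is the insert top. The moment places the contact at the block's −y end, and the side-camera pocket edges (y≈0.0031) agree, so I back off and shift +y.

```bash
python3 -m jog '-4 0 0 0;-6 0 0 0;-6 1.3 0 0;-6 1.3 0 0;-4 1.3 0 0;-2 1.3 0 0;0 1.3 0 0;1 1.3 0 0'
python3 -c "
from h import *
go([.577,.002,.0342],70.1)"
```

```text
time: 12.4
ee_pos: [0.5781, 0.0038, 0.0469]
tcp_rot: [58.9, 89.9, 39.0]
wrist_force: [2.2, 4.8, 0.8]
opening: 0.0295
pos [0.5781 0.0038 0.0469] jaw 70.08 tilt 0.14 q6 20.3 F [2.2 4.8 0.8] M [ 0.97 -0.24  0.01] open 0.0295 t 12.4 
  SHIFT [12.7 -2.1 -0.4] TURN -0.02
```

In. The wall pushes toward +y with 4.8 N, so I ease +y and descend.

```bash
python3 -m jog '0 0.6 0 0;2 0.6 0 0;4 0.6 0 0;6 0.6 0 0;7 0.6 0 0;8 0.6 0 0;9 0.6 0 0;9 0.6 0 0'
python3 -c "
from h import *
go([.577,.002,.0342],70.1)"
```

```text
time: 13.4
ee_pos: [0.5778, 0.004, 0.0368]
tcp_rot: [92.2, 90.0, 72.3]
wrist_force: [2.1, 5.0, -0.4]
opening: 0.0292
pos [0.5778 0.004  0.0368] jaw 70.07 tilt 0.03 q6 20.3 F [ 2.1  5.  -0.4] M [ 1.12 -0.47  0.05] open 0.0292 t 13.4 
  SHIFT [ 2.6 -2.2 -0.1] TURN -0.03
```

```bash
python3 -m jog '0 0.5 0.2 0;0 0.5 0.2 0;1 0.5 0.2 0;2 0.5 0.2 0;2.5 0.5 0.2 0;3 0.5 0.2 0;3.5 0.5 0.2 0;3.5 0.5 0.2 0'
python3 -c "
from h import *
go([.577,.002,.0342],70.1)"
```

```text
time: 14.4
ee_pos: [0.578, 0.004, 0.0342]
tcp_rot: [-11.2, 90.0, -31.1]
wrist_force: [-2.0, 2.3, 5.5]
opening: 0.029
pos [0.578  0.004  0.0342] jaw 70.05 tilt 0.02 q6 20.4 F [-2.   2.3  5.5] M [0.34 0.45 0.  ] open 0.029 t 14.4 
  SHIFT [-0.  -2.3 -0.3] TURN -0.05
```

Home: TCP z 0.0342 as predicted, with floor contact. Now release and rise.

```bash
python3 -m jog '0 0 0 0;0 0 0 0;0 0 0 0;0 0 0 0;-3 0 0 0;-12 0 0 0;-28 0 0 0;-50 0 0 0' 0.6
python3 -m jog '-20 0 0 0;-50 0 0 0;-80 0 0 0;-110 0 0 0;-135 0 0 0;-150 0 0 0;-150 0 0 0;-150 0 0 0'
python3 - <<'E'
from h import *
go([.5385,.2715,.15],94.1+0)
s=camera("side");crop(s,255,175,95,90,5,"i2");cv2.imwrite("pics/i.png",cv2.imread("pics/i2.png"))
E
```

```text
time: 15.4
ee_pos: [0.578, 0.0042, 0.0848]
tcp_rot: [-0.0, 90.0, -20.0]
wrist_force: [0.7, 0.3, 0.4]
opening: 0.051
time: 16.4
ee_pos: [0.5778, 0.0042, 0.2325]
tcp_rot: [-160.4, 89.9, 179.7]
wrist_force: [0.2, 0.1, -0.6]
opening: 0.0514
pos [0.5778 0.0042 0.2325] jaw 70.06 tilt 0.07 q6 20.4 F [ 0.2  0.1 -0.6] M [-0.03 -0.01  0.05] open 0.0514 t 16.4 
  SHIFT [  82.6  237.9 -128.1] TURN -24.04
```

View pics/i.png

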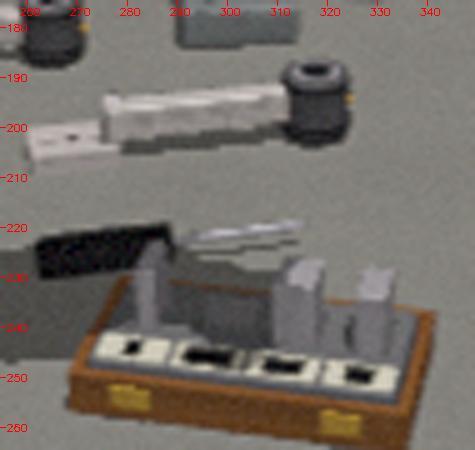

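The side picture shows the block home between the 22 mm block and the case end, at (329,240), with its top level with the other blocks. Now the arm.

```bash
python3 -m jog '0 10 -5 -1;0 40 -22 -4;0 80 -43 -8;0 125 -67 -12;5 170 -92 -16;20 205 -110 -20;40 230 -124 -24;65 238 -128 -24'
python3 -m jog '0 0 0 0;0 0 0 0;0 0 0 0;0 0 0 0;0 0 0 0;0 0 0 0;0 0 0 0;0 0 0 0'
python3 -c "
from h import *
go([.5387,.2715,.0065],93.9)"
```

```text
time: 17.45
ee_pos: [0.5379, 0.2739, 0.1675]
tcp_rot: [140.6, 90.0, 144.9]
wrist_force: [0.5, -0.3, -0.7]
opening: 0.0512
time: 18.45
ee_pos: [0.5389, 0.2716, 0.1685]
tcp_rot: [-32.1, 90.0, -28.0]
wrist_force: [-0.2, 0.3, -0.3]
opening: 0.0515
pos [0.5389 0.2716 0.1685] jaw 94.06 tilt 0.0 q6 22.7 F [-0.2  0.3 -0.3] M [-0.01 -0.01 -0.04] open 0.0515 t 18.45 
  SHIFT [162.   -0.   -0.2] TURN 0.16
```

```bash
python3 -m jog '10 0 0 0;40 0 0 0;75 0 0 0;105 0 0 0;130 0 0 0;147 0 0 0;157 0 0 0;162 0 0 0'
python3 -m jog '0 0 0 0;0 0 0 0;0 0 0 0;0 0 0 0;0 0 0 0;0 0 0 0;0 0 0 0;0 0 0 0' 0 110
python3 -c "
from h import *
go([.5387,.2715,.0065],93.9)"
python3 -m jog '0 0 0 0;-1 0 0 0;-3 0 0 0;-5 0 0 0;-7 0 0 0;-9 0 0 0;-10 0 0 0;-10 0 0 0'
python3 -c "
from h import *
go([.5387,.2715,.0065],93.9)"
```

```text
time: 19.45
ee_pos: [0.539, 0.2716, 0.0063]
tcp_rot: [27.0, 90.0, 31.1]
wrist_force: [0.1, -0.2, 0.6]
opening: 0.0514
time: 20.45
ee_pos: [0.5395, 0.2721, 0.0078]
tcp_rot: [31.3, 89.9, 35.4]
wrist_force: [-1.4, 0.9, 6.3]
opening: 0.0166
pos [0.5395 0.2721 0.0078] jaw 94.07 tilt 0.12 q6 22.7 F [-1.4  0.9  6.3] M [ 0.24  0.29 -0.06] open 0.0166 t 20.45 
  SHIFT [ 1.3 -0.5 -0.8] TURN 0.17
time: 21.45
ee_pos: [0.539, 0.2715, 0.0166]
tcp_rot: [4.6, 90.0, 8.7]
wrist_force: [-0.3, -0.8, -4.5]
opening: 0.016
pos [0.539  0.2715 0.0166] jaw 94.06 tilt 0.01 q6 22.7 F [-0.3 -0.8 -4.5] M [0.02 0.   0.03] open 0.016 t 21.45 
  SHIFT [10.1 -0.  -0.3] TURN 0.16
```

```bash
python3 -m jog '-4 0 0 0;-16 0 0 0;-36 0 0 0;-62 0 0 0;-90 0 0 0;-115 0 0 0;-132 0 0 0;-140 0 0 0'
python3 - <<'E'
from fit import *
Fs=[];Ms=[]
for i in range(4):
    s1=camera("side");o=status.get_obs();Fs.append(o["wrist_force"]);Ms.append(o["torque"])
c1=camera("top");pickle.dump((c1,s1),open("c2.pkl","wb"))
print(np.mean(Fs,0).round(2),np.mean(Ms,0).round(3),np.std(Ms,0).round(3))
go([.596,-.282,.157],94.2)
t=o["ee_pos"];h=t[2]-.0078
u0,v0,w,hh,sc=245,90,110,110,5
im=cv2.resize(s1["color"][v0:v0+hh,u0:u0+w,::-1],None,fx=sc,fy=sc,interpolation=cv2.INTER_CUBIC)
P=np.array([t[0],t[1],np.radians(184.06)])
for M in(rect(.056,.04,.014,.11),rect(.056,.04,0,.11),circ(.022,.044,-.05),circ(.022,0,-.05),rect(.106,.018,.036,.025),circ(.00375,.014,.094),circ(.00375,.014,.126)):
    for u,v in (proj(s1,T(P,M+[0,0,h]))-[u0-.5,v0-.5])*sc: cv2.circle(im,(int(u),int(v)),0,(0,0,255),-1)
cv2.imwrite("pics/k.png",im)
E
```

```text
time: 22.45
ee_pos: [0.5392, 0.2717, 0.1578]
tcp_rot: [21.1, 89.9, 25.2]
wrist_force: [0.4, 0.3, -5.9]
opening: 0.0164
[ 0.25  0.23 -5.21] [-0.013 -0.    -0.022] [0.013 0.027 0.031]
pos [0.5386 0.2714 0.1553] jaw 94.06 tilt 0.1 q6 22.7 F [ 0.7 -0.2 -5. ] M [ 0.02 -0.02  0.01] open 0.0163 t 22.7 
  SHIFT [  -1.3 -556.    18.1] TURN -0.14
```

View pics/k.png

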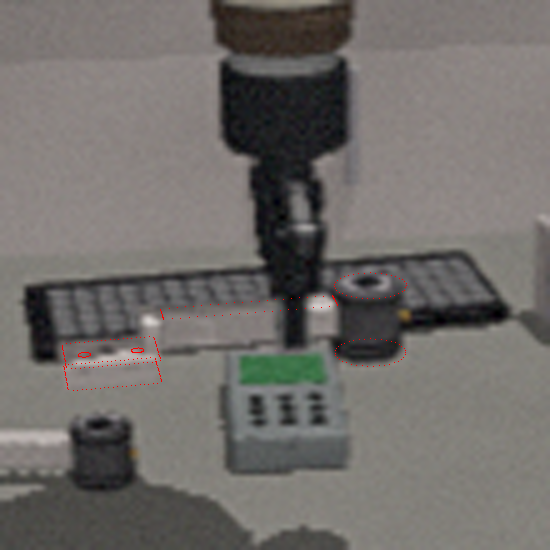

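The arm hangs level and matches the overlay: head top at about (369,285) crop px, foot centre mark at (107,349) against a predicted 110. Next I fit the held foot numerically, and refit the now-bare pedestal with its pins.

Run:
```python
from fit import *
import fit
c1,s1=pickle.load(open("c2.pkl","rb"));G[id(c1)]=grad(c1);G[id(s1)]=grad(s1)
h=.1555-.0078;P=np.array([.5389,.2716,np.radians(184.06)])
ft,hd,br=rect(.056,.04,.014+h,.11),circ(.022,.044+h,-.05),rect(.106,.018,.036+h,.025)
P2=lambda p:(p.round(4),np.degrees(p[2]).round(2)%360)
for n,o in(("T foot+head",[(ft,c1),(hd,c1)]),("S foot+head+bar",[(ft,s1),(hd,s1),(br,s1)]),("S head",[(hd,s1)]),("T foot",[(ft,c1)])):
    q,v=refine(P,o);print(n,*P2(q),"foot at",T(q,[.11,0,0])[0][:2].round(4))
print("nominal foot",T(P,[.11,0,0])[0][:2].round(4))
G0=np.array([.4862,-.2912,np.radians(4.2)])
se,bd,pin=rect(.06,.04,.076),rect(.125,.125,.018),np.vstack([circ(.003,.086,.016),circ(.003,.086,-.016)])
seb=rect(.06,.04,.068)
for n,k in(("T",c1),("S",s1)):
    for m,o in(("seat",[(se,k)]),("seat+pins",[(se,k),(pin,k)]),("board",[(bd,k)])):
        q,v=refine(G0,o);print(n,m,*P2(q))
a=c1["color"][205:270,440:515,::-1];b=s1["color"][270:370,260:350,::-1]
def ov(k,u0,v0,w,hh,sc,L):
    im=cv2.resize(k["color"][v0:v0+hh,u0:u0+w,::-1],None,fx=sc,fy=sc,interpolation=cv2.INTER_CUBIC)
    for M in L:
        for u,v in (proj(k,T(G0,M))-[u0-.5,v0-.5])*sc: cv2.circle(im,(int(u),int(v)),0,(0,0,255),-1)
    return im
x=ov(c1,465,212,38,50,10,[se,pin]);y=ov(s1,285,290,42,50,10,[se,pin]);cv2.imwrite("pics/l.png",np.hstack([x,y]));print(x.shape,y.shape)
```

```text
T foot+head [0.5372 0.2743 3.2344] 185.32 foot at [0.4277 0.2641]
S foot+head+bar [0.5229 0.2675 3.181 ] 182.26 foot at [0.413  0.2632]
S head [0.5262 0.2667 3.1997] 183.33 foot at [0.4164 0.2603]
T foot [0.5372 0.269  3.2812] 188.0 foot at [0.4282 0.2537]
nominal foot [0.4292 0.2638]
T seat [ 0.4864 -0.2895  0.0723] 4.14
T seat+pins [ 0.4863 -0.2888  0.0757] 4.34
T board [ 0.4833 -0.2832  0.0837] 4.8
S seat [ 0.4852 -0.2873  0.0772] 4.42
S seat+pins [ 0.485  -0.292   0.0961] 5.5
S board [ 0.4832 -0.2971  0.0805] 4.61
(500, 380, 3) (500, 420, 3)
```

View pics/l.png

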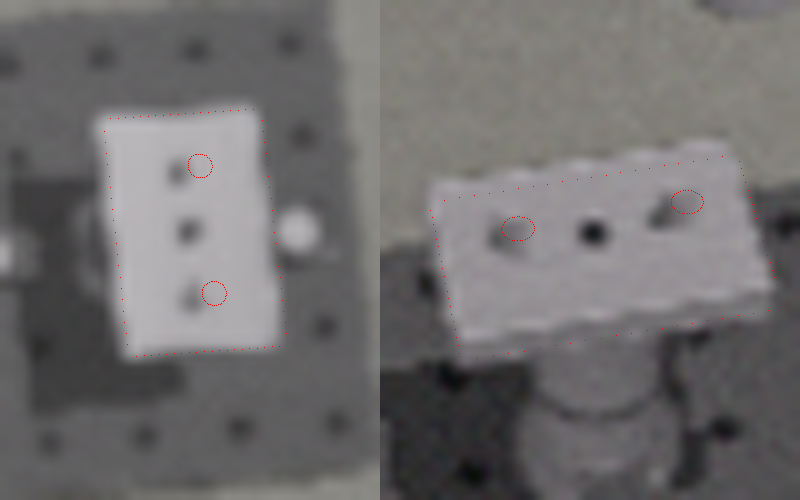

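Seat relative to the block agrees in both cameras at (−1.8,+1.3) mm, so I take the pin centre as about (0.4854,−0.290), yaw 4.3°. Carrying the arm there, slowly.

```bash
python3 -m jog '0 -4 0 0;0 -14 0 0;0 -32 1 0;0 -56 2 0;0 -84 3 0;0 -114 4 0;0 -145 5 0;0 -176 6 0'
python3 -m jog '0 -32 1 0;0 -64 2 0;0 -96 3 0;0 -128 4 0;0 -160 5 0;0 -192 6 0;0 -222 7 0;0 -250 8 0'
python3 -m jog '0 -25 1 0;0 -48 2 0;0 -70 2 0;0 -90 3 0;0 -106 3 0;0 -118 4 0;0 -126 4 0;0 -130 4 0'
python3 -c "
from h import *
go([.5956,-.2816,.157],94.3)"
```

```text
time: 23.7
ee_pos: [0.5572, 0.0942, 0.1566]
tcp_rot: [-45.0, 90.0, -41.0]
wrist_force: [0.1, -0.3, -5.2]
opening: 0.0162
time: 24.7
ee_pos: [0.5824, -0.1546, 0.1566]
tcp_rot: [-82.2, 90.0, -78.2]
wrist_force: [0.1, -0.2, -4.5]
opening: 0.0165
time: 25.7
ee_pos: [0.5962, -0.282, 0.1564]
tcp_rot: [132.4, 90.0, 136.4]
wrist_force: [-0.1, 0.9, -5.1]
opening: 0.016
pos [ 0.5962 -0.282   0.1564] jaw 94.06 tilt 0.02 q6 -29.4 F [-0.1  0.9 -5.1] M [-0.01 -0.03 -0.07] open 0.016 t 25.7 
  SHIFT [-0.6  0.4 -0.6] TURN -0.24
```

```bash
python3 -m jog '1 0.4 -0.6 -0.2;4 0.4 -0.6 -0.2;9 0.4 -0.6 -0.2;16 0.4 -0.6 -0.2;24 0.4 -0.6 -0.2;31 0.4 -0.6 -0.2;35 0.4 -0.6 -0.2;37.4 0.4 -0.6 -0.2'
python3 - <<'E'
from fit import *
c1=camera("top");s1=camera("side");pickle.dump((c1,s1),open("c3.pkl","wb"))
for k in(c1,s1):G[id(k)]=grad(k)
go([.5956,-.2816,.1188],94.3)
t=status.get_obs()["ee_pos"];h=t[2]-.0078
P=np.array([t[0],t[1],np.radians(184.3)])
ft=rect(.056,.04,.014+h,.11);fb=rect(.056,.04,h,.11);hd=circ(.022,.044+h,-.05);br=rect(.106,.018,.036+h,.025)
f1=T(P,[.11,0,0])[0];print("nominal foot",f1[:2].round(4))
# local grid fits about the nominal, yaw fixed
for n,M,k in(("S foot top",ft,s1),("S foot top+bot",np.vstack([ft,fb[:40]]),s1),("S head",hd,s1),("T foot",ft,c1),("T head",hd,c1)):
    g=sorted(((score(P+[dx,dy,0],M,k),dx,dy) for dx in np.arange(-.005,.0051,.0005) for dy in np.arange(-.006,.0061,.0005)),reverse=True)
    a=np.array(g[:5]);print(n,"shift mm",(a[:,1:].mean(0)*1e3).round(1),"score",a[0,0].round(0),score(P,M,k).round(0))
E
```

```text
time: 26.7
ee_pos: [0.5955, -0.2814, 0.1188]
tcp_rot: [155.3, 90.0, 159.6]
wrist_force: [-0.2, -0.5, -5.3]
opening: 0.0165
pos [ 0.5955 -0.2814  0.1189] jaw 94.25 tilt 0.01 q6 -29.6 F [ 1.2 -0.  -5.4] M [-0.02 -0.05 -0.02] open 0.0164 t 26.8 
  SHIFT [ 0.1 -0.2  0.1] TURN -0.05
nominal foot [ 0.4858 -0.2897]
S foot top shift mm [-3.3 -0.1] score 289.0 186.0
S foot top+bot shift mm [-2.7 -0.4] score 286.0 211.0
S head shift mm [-2.7 -1.9] score 255.0 211.0
T foot shift mm [ 3.8 -3.4] score 134.0 100.0
T head shift mm [-4.6  5.8] score 198.0 149.0
```

Run:
```python
from fit import *
c1,s1=pickle.load(open("c3.pkl","rb"))
c2,s2=pickle.load(open("c2.pkl","rb"))
for k in(s1,s2):G[id(k)]=grad(k)
g=lambda k:k["color"].mean(2)
def prof(k,P,z,a,b,n,rng=np.arange(-6,6.1,1)):
    # intensity averaged along edge a-b (local), shifted along local x by d mm
    out=[]
    for d in rng:
        M=seg([*a,z],[*b,z])+[d/1000,0,0];uv=proj(k,T(P,M)).astype(np.float32)
        out.append(cv2.remap(g(k).astype(np.float32),uv[None,:,0],uv[None,:,1],cv2.INTER_LINEAR).mean())
    print(n,np.round(out).astype(int))
for nm,k,t,yaw in(("ped",s1,[.5955,-.2814,.1189],184.25),("lift",s2,[.5389,.2716,.1555],184.06)):
    P=np.array([t[0],t[1],np.radians(yaw)]);h=t[2]-.0078
    print(nm,"local +x = world -x; 13 samples -6..6mm, edge nominal at index 6")
    prof(k,P,h+.014,(.138,-.019),(.138,.019),"foot end top")
    prof(k,P,h+.007,(.138,.02),(.138,.0199),"foot end, near side mid-height")
    prof(k,P,h+.014,(.082,-.019),(.082,-.012),"foot inner far")
    prof(k,P,h+.014,(.082,.012),(.082,.019),"foot inner near")
    y=.0
    for z in(.015,.022,.03): prof(k,P,h+z,(-.072,-.0005),(-.072,.0005),f"head outer z{z}")
    for z in(.015,.022,.03): prof(k,P,h+z,(-.028,.0005),(-.028,-.0005),f"head inner z{z}")
P=np.array([.4852,-.2899,np.radians(4.3)])
prof(s,P,.076,(-.03,-.019),(-.03,-.005),"seat left edge start img");prof(s1,P,.076,(-.03,-.019),(-.03,-.005),"seat left now")
prof(s,P,.076,(.03,-.019),(.03,-.005),"seat right start");prof(s1,P,.076,(.03,-.019),(.03,-.005),"seat right now")
```

```text
ped local +x = world -x; 13 samples -6..6mm, edge nominal at index 6
foot end top [179 181 183 183 184 185 186 181 164 137 108  87  79]
foot end, near side mid-height [144 144 144 145 146 146 146 146 135 119 104  91  83]
foot inner far [174 179 183 185 185 185 186 185 177 160 137 115 101]
foot inner near [114 104  94  87  83  84  89 106 132 154 168 172 173]
head outer z0.015 [153 152 153 151 143 132 112  93  74  60  62  63  60]
head outer z0.022 [142 141 140 140 130 113  92  65  50  44  42  45  49]
head outer z0.03 [174 169 162 143 118  96  76  72  77  80  83  84  84]
head inner z0.015 [ 52  59  93 122 133 142 143 145 144 144 145 145 145]
head inner z0.022 [54 63 68 72 68 59 49 38 32 31 30 29 31]
head inner z0.03 [29 25 22 26 31 31 30 28 27 27 27 25 25]
lift local +x = world -x; 13 samples -6..6mm, edge nominal at index 6
foot end top [125 121 118 116 115 114 114 110 102  92  82  72  64]
foot end, near side mid-height [136 136 137 138 138 138 138 136 133 131 129 128 127]
foot inner far [122 119 121 125 129 132 134 137 137 136 136 131 123]
foot inner near [121 121 121 123 124 127 133 140 146 151 155 158 159]
head outer z0.015 [31 29 28 27 26 25 25 25 26 33 39 45 49]
head outer z0.022 [41 43 49 61 73 81 81 79 78 73 68 63 62]
head outer z0.03 [101 104 104  98  92  86  79  73  66  60  55  50  46]
head inner z0.015 [ 52  52  55  69  82  95 105 114 123 124 125 126 125]
head inner z0.022 [ 52  51  54  68  82  96 107 118 129 131 133 134 134]
head inner z0.03 [ 45  46  50  65  79  94 112 129 145 152 158 164 165]
seat left edge start img [ 80  79  76  75  77  88 107 126 141 145 145 145 146]
seat left now [ 48  47  47  49  55  67  85 101 111 113 116 118 120]
seat right start [144 144 144 145 142 132 112  91  80  78  78  78  78]
seat right now [152 152 153 153 150 137 109  75  52  47  49  50  49]
```

Run:
```python
from fit import *
c3,s3=pickle.load(open("c3.pkl","rb"));c2,s2=pickle.load(open("c2.pkl","rb"))
g=lambda k:cv2.GaussianBlur(k["color"].mean(2).astype(np.float32),(0,0),.5)
R_=np.arange(-8,8.1,.5)
def prof(k,P,z,a,b,n):
    o=[]
    for d in R_:
        uv=proj(k,T(P,seg([*a,z],[*b,z])+[d/1000,0,0])).astype(np.float32)
        o.append(cv2.remap(g(k),uv[None,:,0],uv[None,:,1],cv2.INTER_LINEAR).mean())
    o=np.array(o);d=np.abs(np.diff(o));i=d.argmax();w=slice(max(0,i-4),i+5)
    print("  ",n,"edge at %+.1f mm, step %.0f"%((d[w]*(R_[:-1]+.25)[w]).sum()/d[w].sum(),o[min(i+5,len(o)-1)]-o[max(0,i-4)]))
for nm,kk,t,yaw,h in(("table",(c,s),[.539,.2716],184.06,0),("lift",(c2,s2),[.5389,.2716],184.06,.1477),("ped",(c3,s3),[.5955,-.2814],184.25,.1111)):
    P=np.array([*t,np.radians(yaw)])
    for n,k in zip("TS",kk):
        print(nm,n)
        prof(k,P,h+.014,(.138,-.018),(.138,.018),"foot end")
        prof(k,P,h+.014,(.082,.013),(.082,.019),"foot inner near")
        prof(k,P,h+.014,(.082,-.019),(.082,-.013),"foot inner far")
        prof(k,P,h+.044,(-.072,-.002),(-.072,.002),"head outer top")
        prof(k,P,h+.025,(-.0724,-.001),(-.0724,.001),"head outer mid")
for nm,kk in(("start",(c,s)),("lift",(c2,s2)),("ped",(c3,s3))):
    for n,k in zip("TS",kk):
        P=np.array([.4852,-.2899,np.radians(4.3)]);print("seat",nm,n)
        prof(k,P,.076,(-.03,-.018),(-.03,-.004),"left");prof(k,P,.076,(.03,-.018),(.03,-.004),"right")
```

```text
table T
   foot end edge at +1.1 mm, step -46
   foot inner near edge at +1.7 mm, step 21
   foot inner far edge at -3.1 mm, step 20
   head outer top edge at +6.2 mm, step 33
   head outer mid edge at +3.1 mm, step 23
table S
   foot end edge at +1.8 mm, step -40
   foot inner near edge at +1.5 mm, step 49
   foot inner far edge at +5.1 mm, step -23
   head outer top edge at +3.4 mm, step -26
   head outer mid edge at +2.4 mm, step -34
lift T
   foot end edge at -5.3 mm, step -1
   foot inner near edge at -1.4 mm, step 1
   foot inner far edge at +5.8 mm, step -1
   head outer top edge at -6.8 mm, step 5
   head outer mid edge at -6.4 mm, step 9
lift S
   foot end edge at +3.7 mm, step -39
   foot inner near edge at +0.1 mm, step 19
   foot inner far edge at +5.8 mm, step -22
   head outer top edge at -7.1 mm, step -5
   head outer mid edge at -1.9 mm, step 24
ped T
   foot end edge at +3.7 mm, step 4
   foot inner near edge at -1.8 mm, step -44
   foot inner far edge at +2.8 mm, step 9
   head outer top edge at +6.8 mm, step 31
   head outer mid edge at +6.5 mm, step 30
ped S
   foot end edge at +3.2 mm, step -92
   foot inner near edge at +1.6 mm, step 75
   foot inner far edge at +3.8 mm, step -74
   head outer top edge at +4.1 mm, step -86
   head outer mid edge at -0.4 mm, step -63
seat start T
   left edge at +0.7 mm, step 55
   right edge at +1.3 mm, step -50
seat start S
   left edge at -0.0 mm, step 64
   right edge at +0.1 mm, step -62
seat lift T
   left edge at +0.7 mm, step 54
   right edge at +1.3 mm, step -49
seat lift S
   left edge at +0.4 mm, step 62
   right edge at +0.2 mm, step -63
seat ped T
   left edge at +6.8 mm, step -3
   right edge at -6.5 mm, step -15
seat ped S
   left edge at -0.2 mm, step 54
   right edge at +0.3 mm, step -97
```

The y evidence now points to a pin centre near y≈−0.287: closing the jaws evidently slid the block, so its gripped y was misleading. The foot also sits about 2 mm short in x. Correct both, then check edge by edge.

```bash
python3 -m jog '0 0.3 0.3 0;0 0.8 0.8 0;0 1.4 1.4 0;0 2 2 0;0 2.5 2.4 0;0 2.5 2.4 0;0 2.5 2.4 0;0 2.5 2.4 0'
python3 - <<'E'
from fit import *
c3=camera("top");s3=camera("side");pickle.dump((c3,s3),open("c4.pkl","wb"))
go([.5977,-.2787,.1188],94.3)
t=status.get_obs()["ee_pos"];h=t[2]-.0078
g=lambda k:cv2.GaussianBlur(k["color"].mean(2).astype(np.float32),(0,0),.5)
R_=np.arange(-7,7.1,.5)
def prof(k,P,z,a,b,n,ax):
    o=[]
    for d in R_:
        sh=[d/1000,0,0] if ax==0 else [0,d/1000,0]
        uv=proj(k,T(P,seg([*a,z],[*b,z])+sh)).astype(np.float32)
        o.append(cv2.remap(g(k),uv[None,:,0],uv[None,:,1],cv2.INTER_LINEAR).mean())
    o=np.array(o);d=np.abs(np.diff(o));i=d.argmax();w=slice(max(0,i-4),i+5)
    print("  ",n,"edge at %+.1f mm"%((d[w]*(R_[:-1]+.25)[w]).sum()/d[w].sum()),o[::2].round().astype(int))
# seat frame axes: foot as seen in a frame of yaw 4.25 centred at nominal foot
A=np.radians(184.25);P=np.array([t[0]+.11*np.cos(A),t[1]+.11*np.sin(A),np.radians(4.25)]);print("nominal foot",P[:2].round(4))
print("FOOT S (axes ~world)")
prof(s3,P,h+.014,(-.028,-.018),(-.028,.018),"x- end",0);prof(s3,P,h+.014,(.028,-.019),(.028,-.013),"x+ end",0)
prof(s3,P,h+.014,(-.026,.02),(.0,.02),"far side top",1);prof(s3,P,h+.014,(-.026,-.02),(.02,-.02),"near side top",1);prof(s3,P,h,(-.026,-.02),(.02,-.02),"near side bottom",1)
Q=np.array([.4857,-.287,np.radians(4.25)])
print("SEAT, start images about",Q[:2])
for n,k in(("T",c),("S",s)):
    prof(k,Q,.076,(-.03,-.018),(-.03,-.004),n+" x-",0);prof(k,Q,.076,(.03,-.018),(.03,-.004),n+" x+",0)
c2,s2=pickle.load(open("c2.pkl","rb"))
for n,k in(("T",c2),("S",s2)):
    prof(k,Q,.076,(-.028,-.02),(.028,-.02),n+" y- top",1);prof(k,Q,.076,(-.028,.02),(.028,.02),n+" y+ top",1);prof(k,Q,.068,(-.028,-.02),(.028,-.02),n+" y- bottom",1)
E
```

```text
time: 27.8
ee_pos: [0.5978, -0.2788, 0.1191]
tcp_rot: [-33.4, 90.0, -29.1]
wrist_force: [0.5, 0.2, -5.2]
opening: 0.0164
pos [ 0.5977 -0.2788  0.1191] jaw 94.26 tilt 0.0 q6 -29.3 F [ 0.2  0.1 -5.6] M [ 0.01 -0.   -0.02] open 0.0165 t 27.9 
  SHIFT [ 0.3  0.1 -0. ] TURN -0.04
nominal foot [ 0.4881 -0.2869]
FOOT S (axes ~world)
   x- end edge at -3.2 mm [ 79  80  89 109 134 159 176 183 184 184 183 183 181 180 178]
   x+ end edge at -1.9 mm [177 177 174 167 152 130 103  88  85  85  88  96 106 116 123]
   far side top edge at +0.7 mm [183 183 181 178 172 166 161 155 147 140 136 134 132 132 132]
   near side top edge at +0.4 mm [144 142 141 141 142 144 149 157 167 176 180 182 183 184 184]
   near side bottom edge at +0.8 mm [102 101  99  98  98  99 104 113 124 135 141 145 145 145 144]
SEAT, start images about [ 0.4857 -0.287 ]
   T x- edge at +0.2 mm [100 100 101 101 104 109 117 135 153 163 170 175 176 176 176]
   T x+ edge at +0.4 mm [182 182 182 181 179 172 163 152 138 125 116 109 105 104 102]
   S x- edge at -0.7 mm [ 79  77  72  69  72  83 102 123 139 147 149 148 148 148 147]
   S x+ edge at -0.7 mm [150 150 151 151 148 139 122 100  85  77  73  70  69  70  72]
   T y- top edge at -3.1 mm [107 108 112 121 135 148 158 165 170 172 173 174 175 175 176]
   T y+ top edge at -2.3 mm [179 175 167 154 138 121 105  94  87  84  82  80  78  76  74]
   T y- bottom edge at -5.3 mm [117 129 143 154 162 168 171 172 174 174 175 175 176 176 176]
   S y- top edge at +0.5 mm [ 84  92 102 109 112 115 120 128 138 145 147 148 148 148 148]
   S y+ top edge at +0.4 mm [152 152 152 152 152 151 149 143 135 129 127 126 125 126 126]
   S y- bottom edge at +1.7 mm [ 80  80  80  79  78  77  79  82  88  98 107 111 114 117 124]
```

In the side camera the foot centre reads (0.4855,−0.2863) and the seat (0.485,−0.2865). The underside is 25.3 mm above the tips, with no tilt and only the arm's weight on the wrist. Handing in.

```bash
python3 -m jog '0 0 0 0;0 0 0 0;0 0 0 0;0 0 0 0;0 0 0 0;0 0 0 0;0 0 0 0;0 0 0 0'; python3 -c "
from h import *
go([.5977,-.2787,.1188],94.3);print(bot.job_done())"
```

```text
time: 28.9
ee_pos: [0.5978, -0.2787, 0.1191]
tcp_rot: [-18.2, 90.0, -14.0]
wrist_force: [0.4, 0.0, -5.5]
opening: 0.0163
pos [ 0.5978 -0.2787  0.1191] jaw 94.26 tilt 0.0 q6 -29.3 F [ 0.4  0.  -5.5] M [ 0.01  0.02 -0.03] open 0.0163 t 28.9 
  SHIFT [ 0.3  0.1 -0.1] TURN -0.04
the job is handed in; nothing more can be done
None
```

I put the 16 mm block back in its slot, and the robot is now holding the right-hand sensor arm level over the pedestal pins. I handed the job in at 28.9 s; no verdict is reported.

- **Block:** The first lowering touched the insert's top at about 18 N, so I backed off and shifted about 1.3 mm before it went in. It reached the floor at the predicted height (TCP z 0.0342) with a 5.5 N contact. The side picture shows its top level with the two home blocks.
- **Sensor arm:** At hand-in the tool tilt read 0.0° and the wrist carried only the arm's weight (about 5.5 N) with almost no moment. The underside is about 25.3 mm above the pin tips. I gripped it about 2–3 mm toward the head from the balance point.
- **Foot over the pins:** In the side camera the foot centre and the seat centre agree to about 0.5 mm in x and 0.2 mm in y.

**Disagreement:** The top camera puts the seat about 2.7 mm further toward −y. It read about 2.5 mm off the same way at the slot, where the block went in near the side camera's value, so I went with the side camera. The top camera could not see the foot at the end, so the alignment over the pins rests on the side camera alone.

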